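# Reset the purge-gas valve to two turns open

## Robot

A 7-joint arm with a two-finger parallel gripper is mounted at the origin on the work surface. World frame = base frame: x ahead of the robot, y to its left, z up, the work surface at z = 0. Lengths are in m, angles in degrees, forces in N, time in s.
With the tool pointing down it reaches from about 0.425 to 0.8 m from the base axis. Payload 8.3 kg.
Tool frame: the origin (TCP) lies between the finger pads, 19 mm behind the fingertips; this is the grasp point; x points along the fingers, y is the direction in which the jaws open and shut, and the axes are right-handed (so a half turn about x gives the same grasp; the last joint's range is limited). The gripper opens to 85 mm and grips with 20 to 120 N. Pads are 22 mm wide; open, the fingers measure 114 mm over their backs; the gripper's body (76 mm by 85 mm) begins 54 mm behind the grasp point. The pads swing forward as they close: fully open they stand 13 mm farther back than shut.
Start: joints at [61.885, 21.967, 0.94, 78.501, -0.361, 79.538, -2.664], TCP at [0.259, -0.569, 0.25] pointing down, gripper open.
Joint ranges: [-169.22, 169.22], [-14.56, 117.87], [-87.37, 89.26], [10.42, 133.3], [-82.24, 262.24], [0.94, 117.77], [-172.7, 172.7]. Speed limits (degrees/s): [136.94, 136.94, 172.46, 172.46, 180, 180, 180].

## Interface

Orientations are given as [roll, pitch, yaw] about the fixed x, y, z axes, in that order (R = Rz(yaw) Ry(pitch) Rx(roll)).
In Python, from rig import arm, vision, ticket gives the robot as it stands.
- The arm moves only by the shell command python3 -m pendant 'ROWS' [FORCE]. ROWS is JSON, a list that holds one entry, the list of rows, each a list of 7 numbers: the shift along the tool's x, y, z in cm, then the turn, a rotation vector about the tool's x, y, z in degrees, then the finger opening in cm, from 0 to 8.54. A call has 1 to 12 rows; each row is the pose to reach, as a shift and turn from the pose commanded when the call began, along the tool's axes at that moment; what a row does not reach only later rows make up. A row lasts 1/12 s, in which the tool goes at most 41.7 mm and 7.16 degrees, less where a joint would pass 70% of its speed; a pose out of reach is approached as far as the arm can. A call with a gripper value outside its range is refused whole. The fingers move at their own pace and stop on an object; FORCE is the grip in N (left out, the last holds). Time passes only in rows, so rows that repeat a pose let the fingers close. It gives the time, the measured TCP pose, the force and the opening at its end, in the units of the state.
- arm.state(): the state, without advancing time (a new reading comes with each control period).
- vision.grab_frame(name): name is "scene" or "top" or "wrist"; returns the picture (400x640x3 uint8, blue, green, red); there is no depth.
- vision.get_calibration(name): a dict with "fx", "fy", "cx", "cy" (pixels), "distortion" ([k1, k2, p1, p2, k3] as OpenCV has them; the pictures are not rectified), "cam_to_world" (4x4, takes a point from camera to world coordinates). Camera axes: x right, y up, looking along -z (the intrinsics and any distortion apply to the point x, -y, -z); pixel columns grow to the right and rows downward; lengths in m; the calibration is good to about 2 mm. A picture is of the moment at which its call begins: read the wrist's pose just before it. get_calibration takes no time and is no camera call; for the wrist camera it gives the pose at the moment of the call.
- ticket.finish_job(): hands the job in, once; it reports no verdict.
The state is a dict: "clock": time; "q": joint angles; "joint_vel": joint speeds; "tau": joint torques, N m; "tool_pos": TCP position; "tool_rot": TCP orientation; "wrist_force": force on the tool from outside, world axes, zero at the start; "torque": the same for the moment, N m; "width": opening from 0.0 (shut) to 1.0 (fully open).
Only numpy, scipy, OpenCV 4.12 (cv2) and the standard library are available. Lean on these libraries where they do the work, as an engineer would, in place of code of your own. Each camera call takes 0.05 s, during which the arm holds its last target. There are 200 camera calls.

## Task

Two bench valves stand side by side: the one whose larger wheel carries an upright crank handle meters purge gas to the vacuum oven. Close that valve, clockwise seen from above, until it comes up against its stop, then back it off exactly two full turns from the stop and finish there with the gripper still holding the upright handle: do not let go. Leave the smaller plain-wheeled valve and the things on the bench alone.

Things in the scene. Friction and masses are not known exactly. Their poses are not given: they have to be found in the camera images.
- valve (a joint): angle of the big handwheel about its upright axis, rad: 0 = closed on the rigid stop, grows as it opens (anticlockwise from above), 12.57 = two turns open, travel ends at 25.1; starts 3.1 to 8.2, stays where left, needs about 0.2 N m (4 N at the handle) to turn. The wheel does not rise or sink as it turns; the valve's foot is fixed
- valve_hub (a point): centre of the big dark steel handwheel, on its upright axis in the plane of the rim, 125 mm above the bench, on a brass valve with a round flange foot; rim circle 120 mm in diameter of 12 mm bar, three spokes, hub top 13 mm above this point. Fixed; it does not turn with the wheel
- handle_mid (a point): middle of the upright black crank handle on the big wheel: a round grip 20 mm in diameter and 60 mm long, its axis 50 mm out from the wheel's axis, this point 40 mm above the rim's plane (165 mm above the bench); the grip spins freely on its own pin, so the gripper can keep one orientation while carrying it round in a circle
- plain (a joint): angle of the smaller valve's wheel, rad, starts at 0; leave it alone
- plain_hub (a point): centre of the smaller plain handwheel, 84 mm rim circle, no handle, 125 mm above the bench, on an identical brass valve; stands at least 240 mm from the big one's axis, on either side of it
- rack: loose white tube rack, 90 x 200 mm, 72 mm tall with tubes, beyond the valves; origin at the centre of its underside
- bottle: loose amber bottle, 70 mm in diameter, 150 mm tall; origin at the centre of its underside
- beaker: loose glass beaker, 80 mm rim, 95 mm tall; origin at the centre of its underside
Mind the look-alikes: they are no part of the job. What is shaped like the part that bears valve but pink or red is not meant.

How it is judged:
By the outcome, as a careful person would: the job done as asked, in the order asked, and still so for the second after the job is handed in, while the arm keeps its last pose, push and grip.
It also fails if it takes over 61 s, if anything falls off the work surface, if the arm or the gripper's body presses on something with over 40 N, if the wrist force passes 120 N, or if a joint passes its speed limit or range.

## Working session

There is one attempt and no reset: what is moved stays moved. The work goes in short steps, Python scripts to look and compute and a shell command to move; the robot and the scene stay as the last step left them, time stands still between calls to the robot, and variables do not carry over. Pictures are saved under pics/ and viewed, about 8 in all and at most 12, crops included, and the job is handed in when it is done.

```bash
mkdir -p pics; ls
python3 - <<'E'
from rig import arm, vision
import cv2, json
s=arm.state(); print(s)
for n in("scene","top"):
    cv2.imwrite(f"pics/{n}0.png",vision.grab_frame(n)); print(n,vision.get_calibration(n))
E
```

```text
pics
{'clock': 0.0, 'q': array([61.88550406, 22.01719822,  0.93864755, 78.56027065, -0.36169247,
       79.53791659, -2.66419802]), 'joint_vel': array([-0.03481416,  0.03276063, -0.03529773, -0.10227312,  0.1457415 ,
        0.01237606,  0.05550774]), 'tau': array([ 7.73053816e-04, -6.27586842e+01,  8.44535194e-01, -3.71816289e+01,
        1.64768082e-02,  1.42717984e-02,  1.10323757e-05]), 'tool_pos': array([ 0.25913142, -0.56824628,  0.24896592]), 'tool_rot': array([-89.20836314,  89.88742827, 115.30535719]), 'wrist_force': array([-0.19416878,  1.34636361,  0.63381071]), 'torque': array([-0.01956937,  0.04629543,  0.00375689]), 'width': 1.0023348872664133}
scene {'fx': 380.34026056746757, 'fy': 380.34026056746757, 'cx': 321.0047389255626, 'cy': 197.91722132722157, 'distortion': array([-0.03200934,  0.        ,  0.        ,  0.        ,  0.        ]), 'cam_to_world': array([[ 0.73539423, -0.53161393,  0.42021657,  1.03942228],
       [ 0.67745265,  0.56220119, -0.47432871, -0.55263397],
       [ 0.01591349,  0.63349542,  0.77358277,  1.01659615],
       [ 0.        ,  0.        ,  0.        ,  1.        ]])}
top {'fx': 403.11170027153963, 'fy': 403.11170027153963, 'cx': 315.115163037154, 'cy': 200.10040901386895, 'distortion': array([-0.02962811,  0.        ,  0.        ,  0.        ,  0.        ]), 'cam_to_world': array([[ 2.16053685e-03,  9.93110699e-01, -1.17160028e-01,
         4.20485496e-01],
       [-9.99813321e-01, -1.04266048e-04, -1.93212762e-02,
        -7.12042877e-03],
       [-1.92003819e-02,  1.17179901e-01,  9.92925081e-01,
         1.17938514e+00],
       [ 0.00000000e+00,  0.00000000e+00,  0.00000000e+00,
         1.00000000e+00]])}
```

View pics/scene0.png

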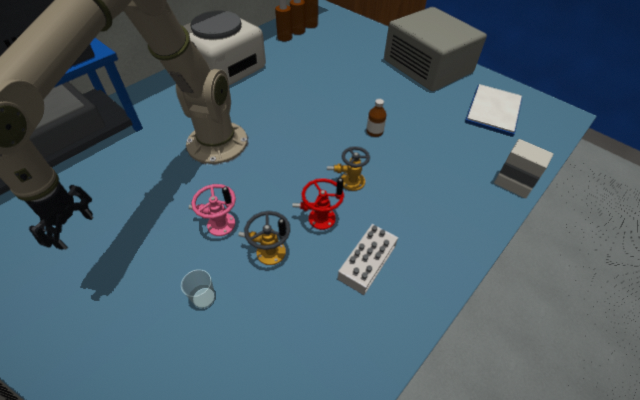

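View pics/top0.png

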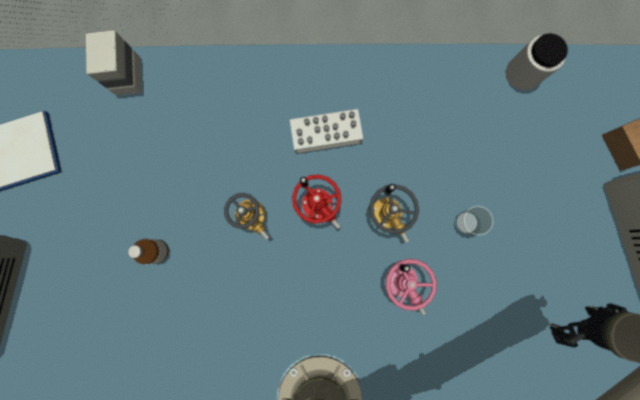

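The top view shows the big dark wheel centred near (395,211) with its handle near (391,188). The red valve (318,200) and pink valve (411,285) are decoys, the plain valve is at (242,211) and the beaker at (475,222). I'll enlarge both views next.

```bash
cat > h.py <<'E'
import numpy as np, cv2
from scipy.spatial.transform import Rotation as R
from rig import arm, vision
def K(c): return np.array([[c["fx"],0,c["cx"]],[0,c["fy"],c["cy"]],[0,0,1.]])
def ray(c,uv):
    p=cv2.undistortPoints(np.array([[uv]],float),K(c),c["distortion"])[0,0]
    T=c["cam_to_world"]; return T[:3,3],T[:3,:3]@[p[0],-p[1],-1]
def at_z(c,uv,z):
    o,d=ray(c,uv); return o+d*(z-o[2])/d[2]
def proj(c,P):
    T=c["cam_to_world"]; q=(np.atleast_2d(P)-T[:3,3])@T[:3,:3]*[1,-1,-1]
    return cv2.projectPoints(q,np.zeros(3),np.zeros(3),K(c),c["distortion"])[0][:,0]
def tool(P):  # world point -> shift in cm along tool axes from present pose
    s=arm.state(); return R.from_euler("xyz",s["tool_rot"],degrees=True).inv().apply(np.array(P)-s["tool_pos"])*100
E
python3 - <<'E'
from h import *
ct=vision.get_calibration("top");cs=vision.get_calibration("scene")
print("hub guess",at_z(ct,(395,211),.125),"handle top",at_z(ct,(391,188),.195), "plain",at_z(ct,(242,211),.125),"beaker",at_z(ct,(470,222),.04),"pink",at_z(ct,(411,285),.125),"red",at_z(ct,(318,200),.125))
t=cv2.imread("pics/top0.png")[170:260,350:440];s=cv2.imread("pics/scene0.png")[195:285,225:315]
cv2.imwrite("pics/z.png",cv2.resize(np.hstack([t,s]),None,fx=4.4,fy=4.4,interpolation=cv2.INTER_CUBIC))
E
```

```text
hub guess [ 0.51613178 -0.19592048  0.125     ] handle top [ 0.56661346 -0.17474734  0.195     ] plain [0.51596822 0.20622764 0.125     ] beaker [ 0.49268984 -0.4219831   0.04      ] pink [ 0.32547538 -0.23320038  0.125     ] red [0.545163   0.00579738 0.125     ]
```

View pics/z.png

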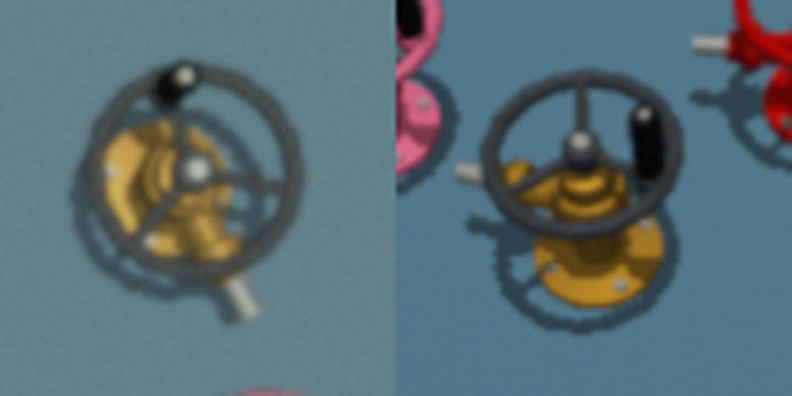

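The crops put the rim centre at top (394.5,208.6), the handle's pin top at (392,187.3), the scene hub top at (266.8,228), and the scene handle middle at (282.3,228).

Run:
```python
from h import *
from scipy.optimize import least_squares
ct=vision.get_calibration("top");cs=vision.get_calibration("scene")
print("hub top cam",at_z(ct,(394.5,208.6),.125),"hubtop",at_z(ct,(350+197/4.4,170+168/4.4),.138)," scene",at_z(cs,(266.8,228),.138), "scene rim",at_z(cs,(225+187/4.4,195+153/4.4),.125))
print("handle top",at_z(ct,(392,187.3),.195),"scene mid",at_z(cs,(282.3,228),.165),"scene top",at_z(cs,(281.8,221.3),.195))
s=arm.state()
print(R.from_euler("xyz",s["tool_rot"],degrees=True).as_matrix().round(3))
```

```text
hub top cam [ 0.52244535 -0.19474265  0.125     ] hubtop [ 0.5222757  -0.19315691  0.138     ]  scene [ 0.52563775 -0.1982248   0.138     ] scene rim [ 0.52400017 -0.1957303   0.125     ]
handle top [ 0.56835437 -0.17724148  0.195     ] scene mid [ 0.57198542 -0.18029066  0.165     ] scene top [ 0.5718498  -0.17938187  0.195     ]
[[-0.001  0.415 -0.91 ]
 [ 0.002 -0.91  -0.415]
 [-1.    -0.002  0.   ]]
```

Run:
```python
from h import *
print(tool([.5705,-.179,.25]).round(2))
```

```text
[ -0.06 -22.5  -44.48]
```

```bash
python3 -m pendant '[[[0,-1.5,-3,0,0,0,8.5],[0,-3.5,-7,0,0,0,8.5],[0,-5.5,-11,0,0,0,8.5],[0,-7.5,-15,0,0,0,8.5],[0,-9.5,-19,0,0,0,8.5],[0,-11.5,-23,0,0,0,8.5],[0,-13.5,-27,0,0,0,8.5],[0,-15.5,-31,0,0,0,8.5],[0,-17.5,-35,0,0,0,8.5],[0,-19.5,-39,0,0,0,8.5],[0,-21.3,-42.5,0,0,0,8.5],[0,-22.5,-44.5,0,0,0,8.5]]]' 20
python3 -m pendant '[[[0,0,0,0,0,0,8.5],[0,0,0,0,0,0,8.5],[0,0,0,0,0,0,8.5]]]'
python3 - <<'E'
from h import *
s=arm.state();c=vision.get_calibration("wrist");cv2.imwrite("pics/w1.png",vision.grab_frame("wrist"))
print(s["clock"],s["tool_pos"],s["q"].round(1),s["wrist_force"].round(1),c["cam_to_world"].round(3))
print(proj(c,[[.5705,-.179,.195],[.5705,-.179,.135],[.524,-.1957,.138]]))
E
```

```text
clock: 1.1
tool_pos: [0.5675, -0.1831, 0.2497]
tool_rot: [-37.9, 90.0, 166.6]
wrist_force: [1.3, -0.7, -0.7]
width: 0.998
clock: 1.35
tool_pos: [0.5664, -0.1851, 0.2494]
tool_rot: [-17.8, 89.9, -173.2]
wrist_force: [0.6, -0.0, -0.4]
width: 0.99
1.35 [ 0.56644577 -0.18507479  0.24941982] [ 26.   19.2 -14.4  82.8   4.8  78.7 -54. ] [ 0.6 -0.  -0.4] [[ 0.416  0.871  0.263  0.633]
 [-0.909  0.398  0.12  -0.154]
 [-0.    -0.289  0.957  0.375]
 [ 0.     0.     0.     1.   ]]
[[315.88282758 217.664536  ]
 [317.14573518 194.03152943]
 [312.87845482 245.81035966]]
```

View pics/w1.png

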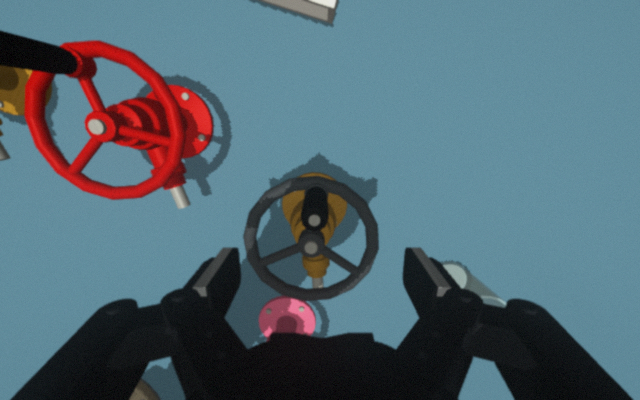

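The wrist view shows the handle's top at (315,220) and the hub at (311.5,247), 1–3 px from my predictions, with the jaws straddling the handle. I'll refine the estimate.

Run:
```python
from h import *
c=vision.get_calibration("wrist")
print(at_z(c,(315,220),.195),at_z(c,(311.5,247),.138),tool([.5695,-.179,.172]).round(2))
```

```text
[ 0.56824667 -0.18032069  0.195     ] [ 0.52186744 -0.19613287  0.138     ] [ 7.76 -0.51 -0.62]
```

```bash
python3 -m pendant '[[[1,-0.5,-0.6,0,0,0,8.5],[2.5,-0.5,-0.6,0,0,0,8.5],[4.5,-0.5,-0.6,0,0,0,8.5],[6,-0.5,-0.6,0,0,0,8.5],[7.2,-0.5,-0.6,0,0,0,8.5],[7.8,-0.5,-0.6,0,0,0,8.5],[7.8,-0.5,-0.6,0,0,0,8.5],[7.8,-0.5,-0.6,0,0,0,5],[7.8,-0.5,-0.6,0,0,0,3]]]' 20
python3 -m pendant '[[[0,0,0,0,0,0,1],[0,0,0,0,0,0,0],[0,0,0,0,0,0,0],[0,0,0,0,0,0,0],[0,0,0,0,0,0,0],[0,0,0,0,0,0,0]]]' 20
python3 - <<'E'
from h import *
s=arm.state();c=vision.get_calibration("wrist");cv2.imwrite("pics/w2.png",vision.grab_frame("wrist"))
print(s["clock"],s["tool_pos"],s["tool_rot"],s["wrist_force"].round(1),s["width"])
print(R.from_euler("xyz",s["tool_rot"],degrees=True).as_matrix().round(3))
E
```

```text
clock: 2.15
tool_pos: [0.5707, -0.178, 0.1731]
tool_rot: [142.3, 89.9, -13.2]
wrist_force: [0.3, 0.3, 0.7]
width: 0.744
clock: 2.65
tool_pos: [0.5704, -0.1777, 0.1726]
tool_rot: [145.6, 90.0, -9.9]
wrist_force: [-1.0, 0.8, 5.3]
width: 0.225
2.65 [ 0.57043978 -0.17769365  0.17255487] [145.61875974  89.95315363  -9.86290828] [-1.   0.8  5.3] 0.22492325209726485
[[ 0.001  0.415 -0.91 ]
 [-0.    -0.91  -0.415]
 [-1.     0.    -0.001]]
```

View pics/w2.png

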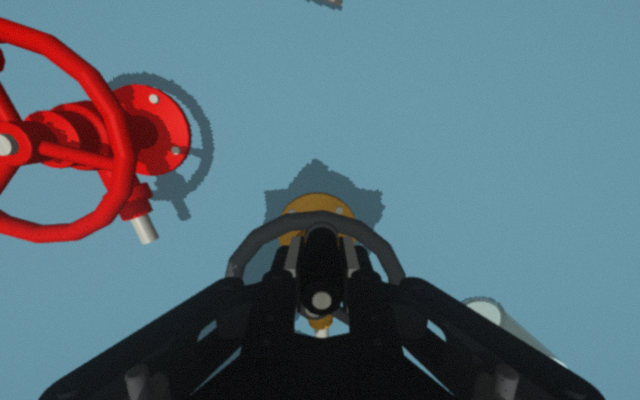

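The handle sits upright between the pads, with its cap at (322,300); opening is 19 mm, so the grip is good. Next I'll compute the circle rows.

```bash
cat >> h.py <<'E'
def arc(p0,p1,n,r=5.0):
    a=np.radians(np.linspace(p0,p1,n+1)); P=r*np.c_[np.cos(a),np.sin(a)]; return (P-P[0])[1:].round(2).tolist()
E
python3 - <<'E'
from h import *
print(tool([.523,-.196,.1725]).round(2))
print(arc(-86.5,3.5,9))
E
```

```text
[ 0.   -0.3   5.08]
[[0.86, 0.13], [1.69, 0.41], [2.45, 0.82], [3.14, 1.36], [3.71, 2.02], [4.17, 2.76], [4.49, 3.57], [4.66, 4.42], [4.69, 5.3]]
```

```bash
python3 -m pendant '[[[0,0.86,0.13,0,0,0,0],[0,1.69,0.41,0,0,0,0],[0,2.45,0.82,0,0,0,0],[0,3.14,1.36,0,0,0,0],[0,3.71,2.02,0,0,0,0],[0,4.17,2.76,0,0,0,0],[0,4.49,3.57,0,0,0,0],[0,4.66,4.42,0,0,0,0],[0,4.69,5.3,0,0,0,0],[0,4.69,5.3,0,0,0,0]]]' 20
python3 - <<'E'
from h import *
s=arm.state();print(s["tool_pos"],s["wrist_force"],s["width"],tool([.523,-.196,.1725]).round(2))
c=vision.get_calibration("top");im=vision.grab_frame("top");cv2.imwrite("pics/t2.png",im)
w=vision.grab_frame("wrist")
cv2.imwrite("pics/z2.png",cv2.hconcat([cv2.resize(im[150:270,335:455],(400,400)),cv2.resize(w[130:370,200:440],(400,400))]))
E
```

```text
clock: 3.53
tool_pos: [0.5407, -0.2408, 0.1725]
tool_rot: [-102.2, 89.8, 102.3]
wrist_force: [-4.6, 6.0, 7.3]
width: 0.225
[ 0.54070898 -0.2408109   0.17251473] [-4.58741697  5.95564134  7.26189993] 0.22496437726676863 [ 0.01 -4.81 -0.25]
```

View pics/z2.png

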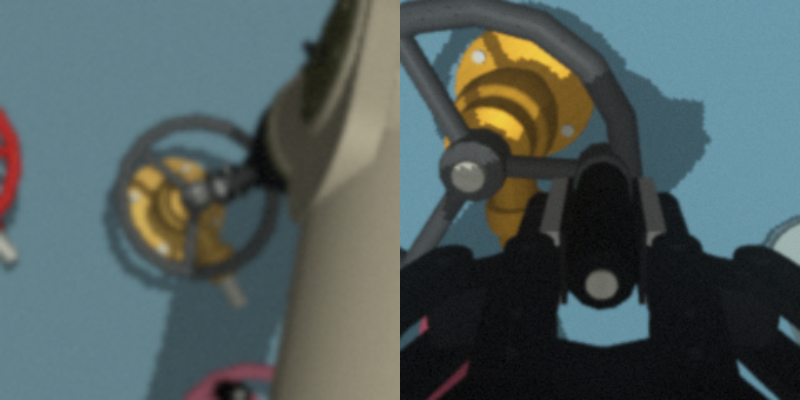

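The wheel follows at low force and the grip is intact. The valve opens at 178° or more, so another 80° is free. After that I'll go in small, force-checked steps.

```bash
cat > chk.py <<'E'
# report; exit 1 if the tool meets resistance
from h import *
import sys
s=arm.state(); M=R.from_euler("xyz",s["tool_rot"],degrees=True).inv()
f=M.apply(s["wrist_force"]); p=M.apply(s["tool_pos"]-[.523,-.196,.1725])*100
print("F yz",f.round(1),"pos yz",p.round(2),"phi",np.degrees(np.arctan2(p[2],p[1])).round(1),"w",round(s["width"],3))
sys.exit(np.hypot(*f[1:])>16)
E
python3 - <<'E'
from h import *
print(arc(3.5,83.5,8))
for p in range(0,300,20): print(83.5+p,arc(83.5+p,103.5+p,2))
E
```

```text
[[-0.13, 0.86], [-0.41, 1.69], [-0.82, 2.45], [-1.36, 3.14], [-2.02, 3.71], [-2.76, 4.17], [-3.57, 4.49], [-4.42, 4.66]]
83.5 [[-0.87, 0.02], [-1.73, -0.11]]
103.5 [[-0.83, -0.28], [-1.59, -0.69]]
123.5 [[-0.68, -0.54], [-1.26, -1.2]]
143.5 [[-0.46, -0.74], [-0.77, -1.55]]
163.5 [[-0.17, -0.85], [-0.2, -1.73]]
183.5 [[0.13, -0.86], [0.41, -1.69]]
203.5 [[0.42, -0.77], [0.96, -1.45]]
223.5 [[0.65, -0.58], [1.4, -1.03]]
243.5 [[0.81, -0.32], [1.66, -0.49]]
263.5 [[0.87, -0.02], [1.73, 0.11]]
283.5 [[0.83, 0.28], [1.59, 0.69]]
303.5 [[0.68, 0.54], [1.26, 1.2]]
323.5 [[0.46, 0.74], [0.77, 1.55]]
343.5 [[0.17, 0.85], [0.2, 1.73]]
363.5 [[-0.13, 0.86], [-0.41, 1.69]]
```

```bash
python3 -m pendant '[[[0,-0.13,0.86,0,0,0,0],[0,-0.41,1.69,0,0,0,0],[0,-0.82,2.45,0,0,0,0],[0,-1.36,3.14,0,0,0,0],[0,-2.02,3.71,0,0,0,0],[0,-2.76,4.17,0,0,0,0],[0,-3.57,4.49,0,0,0,0],[0,-4.42,4.66,0,0,0,0],[0,-4.42,4.66,0,0,0,0]]]' 20 >/dev/null; python3 chk.py &&
python3 -m pendant '[[[0,-0.87,0.02,0,0,0,0],[0,-1.73,-0.11,0,0,0,0],[0,-1.73,-0.11,0,0,0,0]]]' >/dev/null; python3 chk.py &&
python3 -m pendant '[[[0,-0.83,-0.28,0,0,0,0],[0,-1.59,-0.69,0,0,0,0],[0,-1.59,-0.69,0,0,0,0]]]' > /dev/null; python3 chk.py
```

```text
F yz [-4.1 -4.  -2.9] pos yz [-0.01  0.44  4.87] phi 84.8 w 0.228
F yz [-4.1 -4.  -2.9] pos yz [-0.01  0.44  4.87] phi 84.8 w 0.228
F yz [-4.1 -4.  -2.9] pos yz [-0.01  0.44  4.87] phi 84.8 w 0.228False
False
False
```

```bash
sed -i 's/sys.exit(\(.*\))$/sys.exit(int(\1))/' chk.py
python3 -m pendant '[[[0,-0.87,0.02,0,0,0,0],[0,-1.73,-0.11,0,0,0,0],[0,-1.73,-0.11,0,0,0,0]]]' >/dev/null && python3 chk.py &&
python3 -m pendant '[[[0,-0.83,-0.28,0,0,0,0],[0,-1.59,-0.69,0,0,0,0],[0,-1.59,-0.69,0,0,0,0]]]' > /dev/null && python3 chk.py
```

```text
F yz [-6.8 -2.8  0.4] pos yz [ 0.01 -1.27  4.79] phi 104.8 w 0.226
F yz [-8.8 -4.   2.6] pos yz [ 0.01 -2.88  4.11] phi 125.0 w 0.225
```

```bash
python3 chk.py && 
python3 -m pendant '[[[0,-0.68,-0.54,0,0,0,0],[0,-1.26,-1.2,0,0,0,0],[0,-1.26,-1.2,0,0,0,0]]]' >/dev/null && python3 chk.py &&
python3 -m pendant '[[[0,-0.46,-0.74,0,0,0,0],[0,-0.77,-1.55,0,0,0,0],[0,-0.77,-1.55,0,0,0,0]]]' > /dev/null && python3 chk.py &&
python3 -m pendant '[[[0,-0.17,-0.85,0,0,0,0],[0,-0.2,-1.73,0,0,0,0],[0,-0.2,-1.73,0,0,0,0]]]' > /dev/null && python3 chk.py
```

```text
F yz [-8.8 -4.   2.6] pos yz [ 0.01 -2.88  4.11] phi 125.0 w 0.225
F yz [-11.8  -5.5   3.9] pos yz [ 0.02 -4.19  2.89] phi 145.4 w 0.227
F yz [-12.2  -6.4   1. ] pos yz [ 0.02 -4.99  1.26] phi 165.8 w 0.231
F yz [-9.5 -5.6 -1.7] pos yz [ 0.01 -5.16 -0.54] phi -174.0 w 0.225
```

```bash
python3 chk.py && 
python3 -m pendant '[[[0,0.13,-0.86,0,0,0,0],[0,0.41,-1.69,0,0,0,0],[0,0.41,-1.69,0,0,0,0]]]' >/dev/null && python3 chk.py &&
python3 -m pendant '[[[0,0.42,-0.77,0,0,0,0],[0,0.96,-1.45,0,0,0,0],[0,0.96,-1.45,0,0,0,0]]]' > /dev/null && python3 chk.py &&
python3 -m pendant '[[[0,0.65,-0.58,0,0,0,0],[0,1.4,-1.03,0,0,0,0],[0,1.4,-1.03,0,0,0,0]]]' > /dev/null && python3 chk.py
```

```text
F yz [-9.5 -5.6 -1.7] pos yz [ 0.01 -5.16 -0.54] phi -174.0 w 0.225
F yz [-7.5 -2.5 -3.2] pos yz [ 0.01 -4.7  -2.26] phi -154.4 w 0.222
F yz [-6.8 -0.6 -4.4] pos yz [ 0.   -3.67 -3.69] phi -134.8 w 0.226
F yz [-6.3  1.4 -2.6] pos yz [ 0.01 -2.2  -4.67] phi -115.2 w 0.228
```

```bash
python3 -c "
from rig import arm;print(arm.state()['clock'])"; python3 chk.py
```

```text
6.3833
F yz [-6.3  1.4 -2.6] pos yz [ 0.01 -2.2  -4.67] phi -115.2 w 0.228
```

```bash
python3 -m pendant '[[[0,0.81,-0.32,0,0,0,0],[0,1.66,-0.49,0,0,0,0],[0,1.66,-0.49,0,0,0,0]]]' >/dev/null && python3 chk.py &&
python3 -m pendant '[[[0,0.87,-0.02,0,0,0,0],[0,1.73,0.11,0,0,0,0],[0,1.73,0.11,0,0,0,0]]]' > /dev/null && python3 chk.py &&
python3 -m pendant '[[[0,0.83,0.28,0,0,0,0],[0,1.59,0.69,0,0,0,0],[0,1.59,0.69,0,0,0,0]]]' > /dev/null && python3 chk.py
```

```text
F yz [-6.3  2.3 -0.1] pos yz [ 0.   -0.5  -5.09] phi -95.6 w 0.226
F yz [-25.8 -47.8   4.2] pos yz [ 0.04 -0.27 -5.39] phi -92.8 w 0.231
```

It hit the stop: 48 N along y, motion halted at phi ≈ -93°, about 3 N per mm of command. I'll ease back to a light press to read the stop position.

```bash
python3 -m pendant '[[[0,-0.6,-0.05,0,0,0,0],[0,-1.2,-0.1,0,0,0,0],[0,-1.2,-0.1,0,0,0,0],[0,-1.2,-0.1,0,0,0,0]]]' 20 && python3 chk.py
python3 - <<'E'
from h import *
w=vision.grab_frame("wrist");im=vision.grab_frame("top")
cv2.imwrite("pics/z3.png",cv2.hconcat([cv2.resize(im[150:270,335:455],(400,400)),cv2.resize(w[130:370,200:440],(400,400))]))
E
```

```text
clock: 7.22
tool_pos: [0.5698, -0.1696, 0.1724]
tool_rot: [-127.5, 89.7, 77.3]
wrist_force: [2.1, 10.7, 5.6]
width: 0.229
F yz [-5.6 -8.8 -6.4] pos yz [ 0.03 -0.44 -5.35] phi -94.7 w 0.229
```

View pics/z3.png

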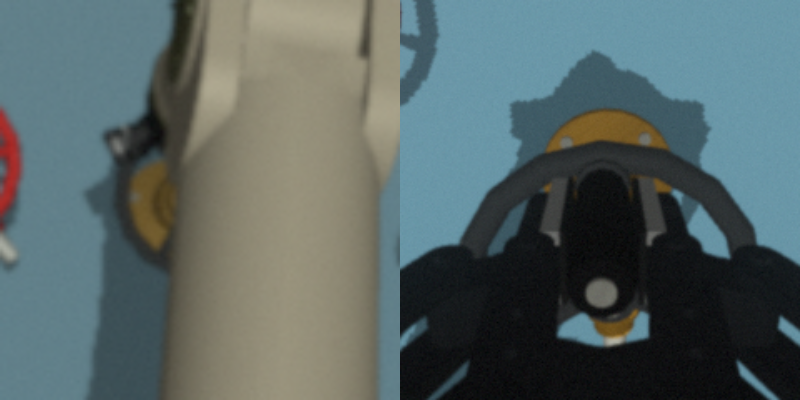

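The arm hides most of the wheel from above. In the wrist view the handle is still firmly between the pads (cap at about (600,290) of the crop). Closing took about 352° (6.1 rad), within the stated start range. Next I'll back off two turns as four half circles.

Run:
```python
from h import *
print(arc(-87.7,-267.7,12))
```

```text
[[-1.3, 0.12], [-2.52, 0.57], [-3.59, 1.32], [-4.43, 2.32], [-4.97, 3.51], [-5.2, 4.8], [-5.08, 6.1], [-4.63, 7.32], [-3.88, 8.39], [-2.87, 9.22], [-1.69, 9.77], [-0.4, 9.99]]
```

```bash
python3 -m pendant '[[[0,-1.3,0.12,0,0,0,0],[0,-2.52,0.57,0,0,0,0],[0,-3.59,1.32,0,0,0,0],[0,-4.43,2.32,0,0,0,0],[0,-4.97,3.51,0,0,0,0],[0,-5.2,4.8,0,0,0,0],[0,-5.08,6.1,0,0,0,0],[0,-4.63,7.32,0,0,0,0],[0,-3.88,8.39,0,0,0,0],[0,-2.87,9.22,0,0,0,0],[0,-1.69,9.77,0,0,0,0],[0,-0.4,9.99,0,0,0,0]]]' 30 >/dev/null && python3 chk.py &&
python3 -m pendant '[[[0,1.3,-0.12,0,0,0,0],[0,2.52,-0.57,0,0,0,0],[0,3.59,-1.32,0,0,0,0],[0,4.43,-2.32,0,0,0,0],[0,4.97,-3.51,0,0,0,0],[0,5.2,-4.8,0,0,0,0],[0,5.08,-6.1,0,0,0,0],[0,4.63,-7.32,0,0,0,0],[0,3.88,-8.39,0,0,0,0],[0,2.87,-9.22,0,0,0,0],[0,1.69,-9.77,0,0,0,0],[0,0.4,-9.99,0,0,0,0]]]' 30 >/dev/null && python3 chk.py
```

```text
F yz [  0.8  -2.8 -16.1] pos yz [-0.02 -0.53  4.66] phi 96.5 w 0.225
```

The 16 N is radial: the pads slipped about 2.5 mm along z at the stop, so the TCP's circle is offset. I'll shift the arc by -0.25 cm in z.

```bash
python3 -m pendant '[[[0,1.3,-0.24,0,0,0,0],[0,2.52,-0.82,0,0,0,0],[0,3.59,-1.57,0,0,0,0],[0,4.43,-2.57,0,0,0,0],[0,4.97,-3.76,0,0,0,0],[0,5.2,-5.05,0,0,0,0],[0,5.08,-6.35,0,0,0,0],[0,4.63,-7.57,0,0,0,0],[0,3.88,-8.64,0,0,0,0],[0,2.87,-9.47,0,0,0,0],[0,1.69,-10.02,0,0,0,0],[0,0.4,-10.24,0,0,0,0]]]' 30 >/dev/null && python3 chk.py &&
python3 -m pendant '[[[0,-1.3,0.12,0,0,0,0],[0,-2.52,0.57,0,0,0,0],[0,-3.59,1.32,0,0,0,0],[0,-4.43,2.32,0,0,0,0],[0,-4.97,3.51,0,0,0,0],[0,-5.2,4.8,0,0,0,0],[0,-5.08,6.1,0,0,0,0],[0,-4.63,7.32,0,0,0,0],[0,-3.88,8.39,0,0,0,0],[0,-2.87,9.22,0,0,0,0],[0,-1.69,9.77,0,0,0,0],[0,-0.4,9.99,0,0,0,0]]]' 30 >/dev/null && python3 chk.py
```

```text
F yz [-5.8  3.6  0.3] pos yz [ 0.01  0.05 -5.37] phi -89.5 w 0.226
F yz [-5.2 -2.9 -8. ] pos yz [ 0.01 -0.53  4.64] phi 96.5 w 0.225
```

```bash
python3 -m pendant '[[[0,1.3,-0.12,0,0,0,0],[0,2.52,-0.57,0,0,0,0],[0,3.59,-1.32,0,0,0,0],[0,4.43,-2.32,0,0,0,0],[0,4.97,-3.51,0,0,0,0],[0,5.2,-4.8,0,0,0,0],[0,5.08,-6.1,0,0,0,0],[0,4.63,-7.32,0,0,0,0],[0,3.88,-8.39,0,0,0,0],[0,2.87,-9.22,0,0,0,0],[0,1.69,-9.77,0,0,0,0],[0,0.4,-9.99,0,0,0,0]]]' 30 >/dev/null && python3 chk.py &&
python3 -m pendant '[[[0,-0.2,0,0,0,0,0],[0,-0.4,0.02,0,0,0,0],[0,-0.4,0.02,0,0,0,0],[0,-0.4,0.02,0,0,0,0],[0,-0.4,0.02,0,0,0,0]]]' 30 >/dev/null && python3 chk.py
```

```text
F yz [-5.9  4.3 -0.2] pos yz [ 0.01  0.05 -5.37] phi -89.5 w 0.225
F yz [-5.5 -0.3 -5.3] pos yz [ 0.01 -0.47 -5.35] phi -95.0 w 0.223
```

The TCP is back at the stop reading (y -0.47 against -0.44 under 9 N and about -0.48 unloaded). I'll check it by comparing with the wrist picture taken at the stop.

```bash
python3 - <<'E'
from h import *
w=vision.grab_frame("wrist");sc=vision.grab_frame("scene")
n=cv2.resize(w[130:370,200:440],(400,400));o=cv2.imread("pics/z3.png")[:,400:]
g=lambda a:np.float32(cv2.cvtColor(a,cv2.COLOR_BGR2GRAY))
print("rim shift px(crop)",cv2.phaseCorrelate(g(o)[130:260,60:360],g(n)[130:260,60:360]))
cv2.imwrite("pics/z4.png",cv2.hconcat([n,cv2.resize(sc[140:300,160:420],(650,400))])[:, :800] if 0 else cv2.hconcat([n,cv2.resize(sc[160:320,180:340],(400,400))]))
s=arm.state();print(s["clock"],s["width"],s["wrist_force"].round(1))
E
python3 chk.py
```

```text
rim shift px(crop) ((0.11657217009891951, 0.4091016897147597), 1.1175514149606964)
11.8333 0.2241005903507321 [3.3 2.9 5.4]
F yz [-5.4 -1.3 -4.2] pos yz [ 0.02 -0.47 -5.36] phi -95.0 w 0.224
```

View pics/z4.png

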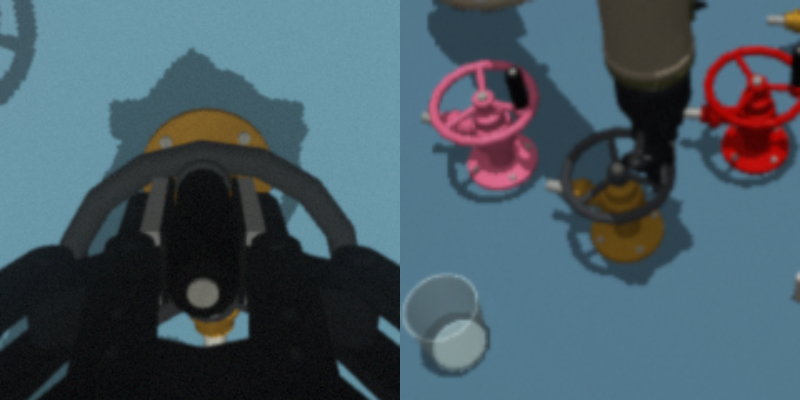

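The wrist picture matches the one at the stop (shift under 0.5 px). The handle is still held (cap at (202,293)), and the beaker and both look-alikes stand untouched. I'm handing in.

```bash
python3 -c "
from rig import ticket; print(ticket.finish_job())"
```

```text
the job is handed in; nothing more can be done
None
```

I closed the big valve clockwise onto its stop, then backed it off two full turns. I handed in at about 11.8 s with the gripper still holding the handle.

- **Closing:** the handle travelled about 352° (6.1 rad) before it stopped dead. I took this as the stop. The peak force I read was about 55 N at the wrist, which I then eased to a light press to take the stop reading.
- **Backing off:** two turns bring the handle back to where it stood at the stop. The final tool position was within about 0.1° of that reading at 0 turns, and the wrist picture matched the one at the stop to under 0.5 px. I counted the turns from the four commanded half circles, each tracked to its end.
- **Grip:** the jaw opening was steady at about 19 mm throughout. The pads slipped about 2.5 mm along the handle's radial direction at the stop. That pushed the radial force to 16 N on the first half turn back, and I corrected the path for it; it should not affect the wheel angle.
- **Surroundings:** in the last picture the beaker and the pink and red look-alikes stood undisturbed. I did not look again at the plain valve, rack or bottle, but the arm never came near them.

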